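# Close up the kiln props on the setting rail

## Robot

A 6-joint arm with a two-finger parallel gripper is mounted at the origin on the work surface. World frame = base frame: x ahead of the robot, y to its left, z up, the work surface at z = 0. Lengths are in mm, angles in degrees, forces in N, time in s.
With the tool pointing down it reaches from about 225 to 725 mm from the base axis. Payload 3.1 kg.
Tool frame: the origin (TCP) lies at the very end of the fingers, on their centre line; the grasp point (between the pads) lies 19 mm behind it; z points along the fingers, x is the direction in which the jaws open and shut, and the axes are right-handed (so a half turn about z gives the same grasp; the last joint's range is limited). The gripper opens to 85 mm and grips with 20 to 120 N. Pads are 22 mm wide; open, the fingers measure 114 mm over their backs; the gripper's body (76 mm by 85 mm) begins 54 mm behind the grasp point. The pads swing forward as they close: fully open they stand 13 mm farther back than shut.
Start: joints at [66.245, 2.75, 5.684, 92.934, 0, 82.678], TCP at [148.522, 503.546, 231.312] pointing down, gripper open.
Joint ranges: [-166.93, 166.93], [-56.73, 111.36], [-69.38, 81.34], [-121.58, 131.49], [-85.45, 84.26], [-180, 180]. Speed limits (degrees/s): [159.86, 159.86, 180, 180, 180, 180].

## Interface

Orientations are given as a 3x3 rotation matrix whose columns are the frame's x, y, z axes.
In Python, from workcell import manip gives the robot as it stands.
- The arm moves only by the shell command python3 -m crank 'ROWS' [OPENING] [FORCE]. ROWS is JSON, a list of rows, each an object with "slide": the shift along the tool's x, y, z in units of 40 mm (1.0 is 40 mm), a list of three; "yaw": the turn about the tool's z in units of 6 degrees (1.0 is 6 degrees). In form: [{"slide": [x, y, z], "yaw": yaw}, ...]. A call has exactly 8 rows; each row is the pose to reach, as a shift and turn from the pose commanded when the call began, along the tool's axes at that moment; what a row does not reach only later rows make up. A row lasts 1/12 s, in which the tool goes at most 41.7 mm and 7.16 degrees, less where a joint would pass 70% of its speed; a pose out of reach is approached as far as the arm can. A call with a gripper value outside its range is refused whole. OPENING is the opening, from 0 (shut) to 1 (fully open), set as the call begins (- or left out, the last holds). The fingers move at their own pace and stop on an object; FORCE is the grip in N (left out, the last holds). Time passes only in rows, so rows that repeat a pose let the fingers close, or fill a call up. It gives the time, the measured TCP pose, the force and the opening at its end, in the units of the state.
- manip.state(): the state, without advancing time (a new reading comes with each control period).
- manip.snapshot(name): name is "scene" or "top" or "wrist"; returns (picture, depth): 480x640x3 uint8, red, green, blue; 480x640 float32, mm along the optical axis (not along the pixel's ray), 0 where there is no reading.
- manip.calibration(name): a dict with "vertical_fov" (degrees; the focal length in pixels is half the picture's height over the tangent of half this angle, whatever the lens; pixels are square), "cx", "cy" (the principal point, pixels), "camera_from_world" (4x4, takes a point from world to camera coordinates). Camera axes: x right, y down, z forward; pixel columns grow to the right and rows downward; lengths in mm; the calibration is good to about 2 mm. A picture is of the moment at which its call begins: read the wrist's pose just before it. calibration takes no time and is no camera call; for the wrist camera it gives the pose at the moment of the call.
- manip.finish_job(): hands the job in, once; it reports no verdict.
Trained networks look in the newest picture that a camera, given by its name, has taken for a name from the list of things; names that differ only in an ending like _2 or _b are one class to them, and where a whole thing is asked for, a point or a joint stands for the part that bears it (a point fixed in the world has none). Each returns a list of dicts, best first, with "conf" (0 to 1); they miss things now and then, are a little off and sometimes report something else, mostly with a low value. They report only what shows in the picture. A call takes as long as a camera call. They do not tell look-alikes from the thing itself.
- manip.outline_of(camera, label): "region" (480x640 bool, what is visible of it) and "extent" ([left, top, right, bottom] in pixels, round what is visible of it).
The state is a dict: "clock": time; "q": joint angles; "joint_vel": joint speeds; "joint_efforts": joint torques, N m; "tool_pos": TCP position; "tool_rot": TCP orientation; "force": force on the tool from outside, world axes, zero at the start; "ft_torque": the same for the moment, N m; "opening": finger opening in mm.
Only numpy, scipy, OpenCV 4.12 (cv2) and the standard library are available. Lean on these libraries where they do the work, as an engineer would, in place of code of your own. Each camera call takes 0.05 s, during which the arm holds its last target.

## Task

Push the row of four kiln props along the wooden rail, as one train and pushing only on the rearmost prop, until the front one stands against the end stop and the row is closed up with no gaps. Then push the red keeper arm round until it lies square across the channel behind the row, and move clear. Pick nothing up, keep the props standing in the rail, do not let the row come apart on the way, and leave everything else on the table where it is.

Things in the scene. Friction and masses are not known exactly. Their poses are not given: they have to be found in the camera images.
- rail: Plywood setting rail fixed to the table, 400 mm long along its own y; board 15 mm thick, from x = -47 to +63 mm. Origin on the table under the middle of the channel, z up. Channel centred on x = 0, 44 mm wide, floor at z = 15 mm, between 8 mm thick lips with tops at z = 25 mm, open at the -y end. Sliding the row along it takes about 2 to 7 N
- stop_face (a point): Centre of the dark wooden end stop's face, at channel-floor level: x = 0, y = +170, z = 15 mm of the rail; the stop's top is at z = 60 mm. A closed-up row at the stop has prop centres at rail y = 150, 110, 70, 30 mm and its rear face at y = 10 mm. The row starts 60 to 120 mm short of that
- prop1: Front kiln prop of the row, next to the end stop: square refractory block 40 x 40 mm, 50 mm tall, 0.11 to 0.22 kg, cream, with a dark hole in its top; origin at the centre of its underside, z up
- prop2: Second prop of the row, touching prop1: 40 x 40 mm, 50 mm tall, 0.11 to 0.22 kg, cream, with a dark hole in its top; origin at the centre of its underside, z up
- prop3: Third prop of the row, touching prop2: 40 x 40 mm, 50 mm tall, 0.11 to 0.22 kg, cream, with a dark hole in its top; origin at the centre of its underside, z up
- prop4: Rearmost prop of the row, the one to push on, its free face towards the rail's -y end: 40 x 40 mm, 50 mm tall, 0.11 to 0.22 kg, cream, with a dark hole in its top; origin at the centre of its underside, z up
- keeper (a joint): Red keeper arm on an upright pivot at rail x = 42, y = -2 mm. 0 rad: it points to the rail's -y, beside the channel; negative: swung outwards; growing: its tip swings inwards (to the rail's -x, then +y) to a hard stop at 1.57, square across the channel, 5 mm behind a row that is home. Starts at -0.5 to 0. Light friction (0.03 N m) holds it where it is left
- keeper_pin (a point): Middle of the upright steel pin near the keeper's tip: 12 mm thick, 25 mm tall (z = 39 to 64 mm), 55 mm from the pivot. The arm below it is 14 mm wide, reaches 64 mm from the pivot and lies at z = 27 to 39 mm
- spare_prop: Bystander: a spare prop like the others, standing on the table beside the rail, near its stop end on the +x side
- roller: Bystander: brown textured clay roller, 43 mm thick, 110 mm long, lying on the table
- rib: Bystander: flat blue potter's rib, 45 x 115 x 6 mm, lying on the table on the rail's -x side
- bowl: Bystander: white bowl, 110 mm wide, 50 mm high
- jar: Bystander: blue glaze jar with white cap, 70 mm wide, 85 mm high
- brush: Bystander: brush lying on the table
- pinch_pot: Bystander: small clay-coloured pot, 72 mm wide, 60 mm high
Mind the look-alikes: they are no part of the job. What is shaped like the prop4 but purple or yellow is not meant.

How it is judged (in metres and radians):
On the way, in this order (a step that is already met when the one before it is completed fails the run):
1. the whole row is closed up at the end stop while the keeper is still open (under 0.5 rad) (y of prop1 in the frame of rail above 0.147 m and y of prop2 in the frame of rail above 0.106 m and y of prop3 in the frame of rail above 0.065 m and y of prop4 in the frame of rail above 0.024 m and value of joint keeper below 0.5 rad), for 0.2 s.
2. the keeper lies across the channel behind the row (y of prop1 in the frame of rail above 0.147 m and y of prop2 in the frame of rail above 0.106 m and y of prop3 in the frame of rail above 0.065 m and y of prop4 in the frame of rail above 0.024 m and value of joint keeper above 1.42 rad), for 0.2 s.
At the end, for the whole second after the job is handed in: Front prop within 3 mm of the end stop, the row behind it closed up (at most 1 mm more for each further prop, so the rearmost is within 6 mm of its place), all standing upright on the channel floor at rest, and the keeper swung to at least 1.42 rad (all of step 2 and linear speed of each of prop1, prop2, prop3, prop4 below 0.02 m/s and angle between each of prop1, prop2, prop3, prop4's own z axis and vertical below 0.08 rad and z of each of prop1, prop2, prop3, prop4 in the frame of rail below 0.019 m); the robot touches nothing.
It fails at once if a prop is lifted more than 8 mm or tipped over 0.3 rad (z of any of prop1, prop2, prop3, prop4 in the frame of rail above 0.023 m or angle between any of prop1, prop2, prop3, prop4's own z axis and vertical above 0.3 rad).
It fails at once if the row comes apart: a gap of more than 8 mm between neighbours (horizontal distance between prop1 and prop2 above 0.048 m or horizontal distance between prop2 and prop3 above 0.048 m or horizontal distance between prop3 and prop4 above 0.048 m).
It fails at once if the fingers push on a prop other than the rearmost (over 1 N) (contact force between the fingers and prop1 above 1 N or contact force between the fingers and prop2 above 1 N or contact force between the fingers and prop3 above 1 N).
It fails at once if a bystander is moved more than 15 mm (distance of any of spare_prop, roller, rib, bowl, jar, brush, pinch_pot from where it was at the start of the episode above 0.015 m).
It also fails if it takes over 48 s, if anything falls off the work surface, if the arm or the gripper's body presses on something with over 40 N, if the wrist force passes 120 N, or if a joint passes its speed limit or range.

## Working session

There is one attempt and no reset: what is moved stays moved. The work goes in short steps, Python scripts to look and compute and a shell command to move; the robot and the scene stay as the last step left them, time stands still between calls to the robot, and variables do not carry over. Pictures are saved under pics/ and viewed, and the job is handed in when it is done.

```bash
mkdir -p pics; ls; python3 - <<'E'
from workcell import manip
import cv2,numpy as np
s=manip.state();print({k:np.round(v,3).tolist() for k,v in s.items()})
for n in ["scene","top"]:
    p,d=manip.snapshot(n);cv2.imwrite(f"pics/{n}0.png",p[:,:,::-1]);np.savez(f"{n}0.npz",p=p,d=d)
    c=manip.calibration(n);print(n,c)
    for l in ["rail","prop4","keeper"]:
        print(l,[(round(r["conf"],2),r["extent"]) for r in manip.outline_of(n,l)])
E
```

```text
pics
{'clock': 0.0, 'q': [66.245, 2.792, 5.59, 92.933, 0.001, 82.678], 'joint_vel': [-0.134, -0.117, -0.013, 0.043, -0.037, 0.061], 'joint_efforts': [-0.001, -33.878, 32.002, 0.02, -0.0, 0.0], 'tool_pos': [148.269, 502.985, 230.114], 'tool_rot': [[0.283, 0.959, -0.001], [0.959, -0.283, -0.002], [-0.002, -0.0, -1.0]], 'force': [-0.074, -0.23, -0.063], 'ft_torque': [0.034, -0.002, 0.001], 'opening': 85.294}
scene {'vertical_fov': 46.16585697018774, 'cx': 318.7722262113971, 'cy': 228.66612869323606, 'camera_from_world': array([[-2.85397191e-01,  9.58201097e-01, -1.99774951e-02,
         5.38946871e+01],
       [ 6.02963730e-01,  1.63310442e-01, -7.80874151e-01,
        -2.75809002e+02],
       [-7.44971935e-01, -2.34904994e-01, -6.24368849e-01,
         1.80334800e+03],
       [ 0.00000000e+00,  0.00000000e+00,  0.00000000e+00,
         1.00000000e+00]])}
rail [(0.78, [171.2, 220.5, 333.3, 265.7])]
prop4 [(0.8, [254.8, 218.0, 272.3, 245.7]), (0.73, [219.4, 218.0, 237.6, 236.5]), (0.68, [233.7, 217.4, 255.2, 241.0]), (0.66, [226.3, 186.5, 247.4, 212.1]), (0.65, [268.5, 219.9, 287.6, 245.
[... 166 characters left out ...]
 'cx': 318.8455823125175, 'cy': 243.97053134968365, 'camera_from_world': array([[-4.94849626e-03, -9.99895412e-01,  1.35896111e-02,
         8.02618059e+01],
       [-9.96799275e-01,  3.84789737e-03, -7.98523628e-02,
         5.00468545e+02],
       [ 7.97917198e-02, -1.39412636e-02, -9.96714063e-01,
         1.80397167e+03],
       [ 0.00000000e+00,  0.00000000e+00,  0.00000000e+00,
         1.00000000e+00]])}
rail [(0.68, [299.3, 205.8, 430.8, 257.5])]
prop4 [(0.7, [379.8, 222.0, 390.6, 239.9]), (0.62, [363.3, 220.4, 382.4, 244.5]), (0.59, [381.5, 176.7, 402.4, 194.2]), (0.52, [337.9, 227.2, 353.5, 242.7]), (0.51, [389.8, 273.5, 407.8, 286.7])]
keeper [(0.62, [361.2, 207.5, 383.5, 219.7])]
```

```bash
python3 - <<'E'
import cv2
a=cv2.imread("pics/scene0.png");b=cv2.imread("pics/top0.png")
cv2.imwrite("pics/s1.png",cv2.resize(a[150:330,120:360],(800,600),interpolation=cv2.INTER_CUBIC))
cv2.imwrite("pics/t1.png",cv2.resize(b[150:300,270:470],(800,600),interpolation=cv2.INTER_CUBIC))
E
```

```text
(no output)
```

View pics/s1.png

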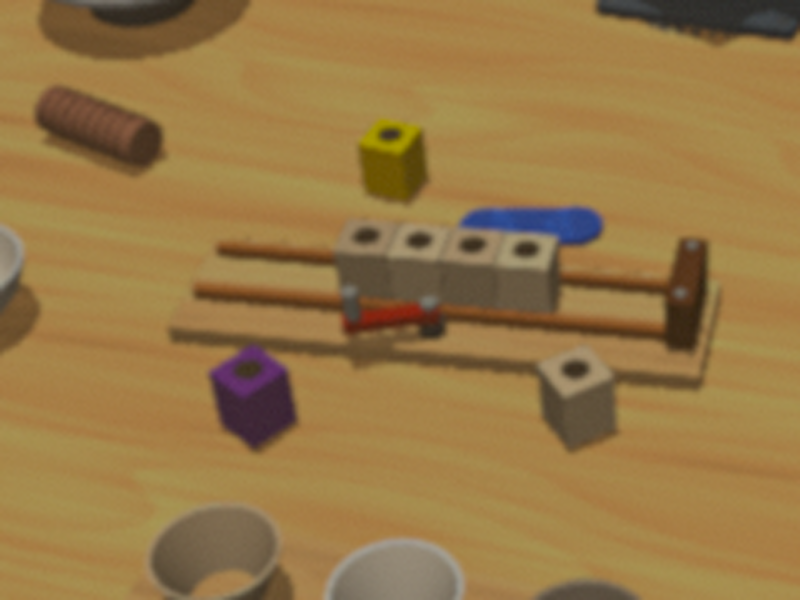

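View pics/t1.png

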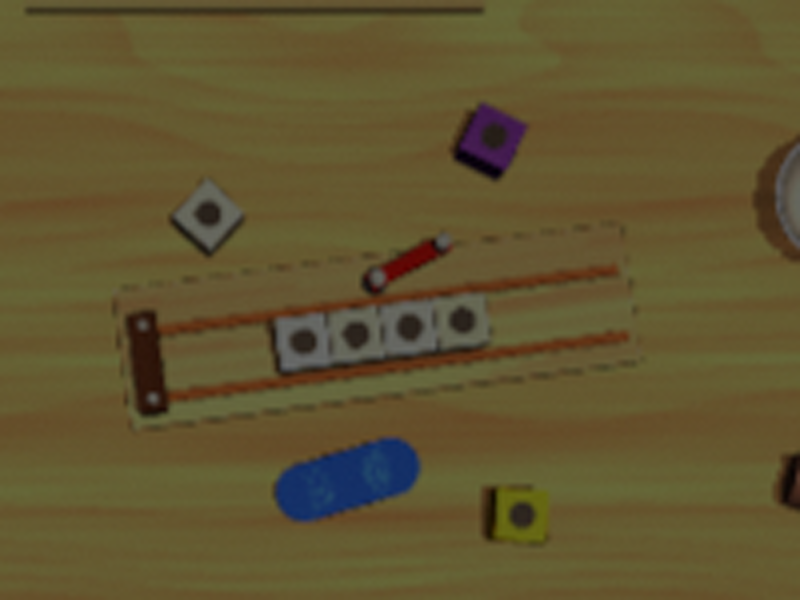

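View pics/top0.png

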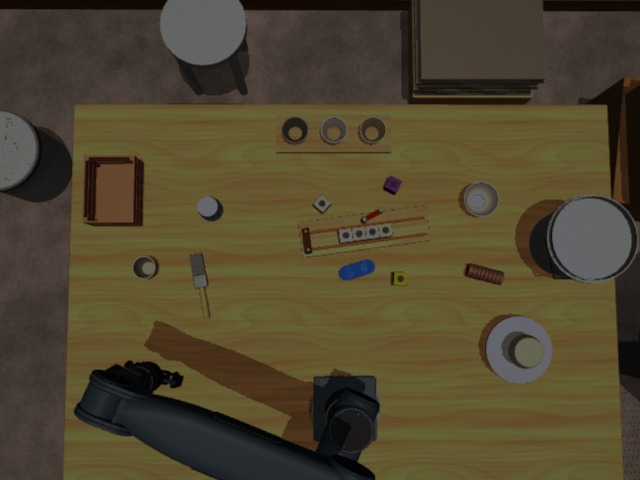

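The top view shows the rail with its stop at the left (crop px 145,360). The row of four props is at crop x 275–490, with prop4 at the right. The keeper pivot is at (375,280) and its tip at (443,243). Next I'll compute the rail pose.

```bash
cat >h.py <<'E'
from workcell import manip
import numpy as np,cv2
def ray(n,uv,z,c=None):
    c=c or manip.calibration(n);f=240/np.tan(np.radians(c["vertical_fov"]/2))
    T=np.array(c["camera_from_world"]);R=T[:3,:3];o=-R.T@T[:3,3]
    d=R.T@np.array([(uv[0]-c["cx"])/f,(uv[1]-c["cy"])/f,1]);return o+d*(z-o[2])/d[2]
def proj(n,P,c=None):
    c=c or manip.calibration(n);f=240/np.tan(np.radians(c["vertical_fov"]/2))
    T=np.array(c["camera_from_world"]);p=T[:3,:3]@np.asarray(P,float)+T[:3,3]
    return np.array([c["cx"]+f*p[0]/p[2],c["cy"]+f*p[1]/p[2]])
E
python3 - <<'E'
from h import *
t=lambda u,v:(u/4+270,v/4+150)
s=lambda u,v:(u*0.3+120,v*0.3+150)
for nm,u,v,z in [("bl",118,290,15),("br",623,225,15),("tr",640,362,15),("tl",133,430,15),("h1",303,342,65),("h2",357,335,65),("h3",409,327,65),("h4",462,320,65),("screwA",142,325,60),("screwB",153,398,60),("pivot",375,280,45),("pin",443,243,64),("spare",208,214,50),("lipA_end",618,270,25),("lipB_end",627,337,25)]:
    print("top",nm,np.round(ray("top",t(u,v),z),1))
for nm,u,v,z in [("h1",526,249,65),("h2",472,244,65),("h3",419,240,65),("h4",366,235,65),("pin",349,292,64),("piv",429,302,45),("sA",679,293,60),("sB",691,244,60),("lipnear",195,287,25),("lipfar",218,246,25)]:
    print("scene",nm,np.round(ray("scene",s(u,v),z),1))
E
```

```text
top bl [568.2 137.7  15. ]
top br [ 617.9 -256.    15. ]
top tr [ 510.7 -267.2   15. ]
top tl [459.4 126.4  15. ]
top h1 [522.5  -2.6  65. ]
top h2 [527.6 -43.4  65. ]
top h3 [533.6 -82.7  65. ]
top h4 [ 538.7 -122.9   65. ]
top screwA [536.3 118.8  60. ]
top screwB [481.  110.7  60. ]
top pivot [571.8 -59.2  45. ]
top pin [ 597.5 -109.4   64. ]
top spare [622.3  68.2  50. ]
top lipA_end [ 581.3 -249.5   25. ]
top lipB_end [ 529.2 -255.4   25. ]
scene h1 [526.2  -2.3  65. ]
scene h2 [531.  -42.7  65. ]
scene h3 [536.7 -82.2  65. ]
scene h4 [ 541.4 -122.5   65. ]
scene pin [ 604.8 -108.1   64. ]
scene piv [579.4 -59.   45. ]
scene sA [539.5 117.9  60. ]
scene sB [482.9 110.7  60. ]
scene lipnear [ 587.5 -246.8   25. ]
scene lipfar [ 537.6 -253.2   25. ]
```

```bash
python3 -m crank '[{"slide":[-0.4,0.4,0],"yaw":0},{"slide":[-1.0,1.1,0],"yaw":0},{"slide":[-1.6,1.7,0],"yaw":0},{"slide":[-2.2,2.4,0],"yaw":0},{"slide":[-2.8,3.0,0],"yaw":0},{"slide":[-3.4,3.7,0],"yaw":0},{"slide":[-4.0,4.3,0],"yaw":0},{"slide":[-4.5,4.8,0],"yaw":0}]' 0 40
```

```text
clock: 1.07
tool_pos: [282.5, 274.7, 231.5]
tool_rot: [[0.283, 0.959, 0.001], [0.959, -0.283, -0.0], [0.0, 0.001, -1.0]]
force: [0.7, 0.2, 0.2]
opening: 0.1
```

```bash
python3 -m crank '[{"slide":[-0.6,0.6,0],"yaw":0},{"slide":[-1.2,1.2,0],"yaw":0},{"slide":[-1.8,1.9,0],"yaw":0},{"slide":[-2.4,2.5,0],"yaw":0},{"slide":[-3.0,3.1,0],"yaw":0},{"slide":[-3.6,3.8,0],"yaw":0},{"slide":[-4.1,4.3,0],"yaw":0},{"slide":[-4.5,4.8,0],"yaw":0}]'; python3 -m crank '[{"slide":[-0.6,0.6,0],"yaw":1},{"slide":[-1.2,1.2,0],"yaw":2},{"slide":[-1.8,1.9,0],"yaw":3},{"slide":[-2.4,2.5,0],"yaw":4},{"slide":[-3.0,3.1,0],"yaw":5},{"slide":[-3.6,3.8,0],"yaw":6},{"slide":[-4.1,4.3,0],"yaw":7},{"slide":[-4.5,4.8,0],"yaw":8}]'; python3 -m crank '[{"slide":[0,0,0],"yaw":1},{"slide":[0,0,0],"yaw":2},{"slide":[0,0,0],"yaw":3},{"slide":[0,0,0],"yaw":3},{"slide":[0,0,0],"yaw":3},{"slide":[0,0,0],"yaw":3},{"slide":[0,0,0],"yaw":3},{"slide":[0,0,0],"yaw":3}]'
python3 - <<'E'
from h import *
n="wrist"
s=manip.state();print(s["tool_pos"],s["tool_rot"],s["clock"])
c=manip.calibration(n);p,d=manip.snapshot(n);cv2.imwrite(f"pics/w1.png",p[:,:,::-1]);np.savez("w1.npz",p=p,d=d,c=c)
print(c)
for l in ["prop4","keeper_pin","stop_face"]:
  print(l,[(round(r["conf"],2),r["extent"]) for r in manip.outline_of(n,l)])
E
```

```text
clock: 1.73
tool_pos: [415.6, 47.5, 231.5]
tool_rot: [[0.285, 0.959, 0.001], [0.959, -0.285, -0.0], [-0.0, 0.001, -1.0]]
force: [-0.1, 0.7, 0.4]
opening: 0.4
clock: 2.4
tool_pos: [548.7, -179.6, 231.0]
tool_rot: [[0.905, 0.426, -0.0], [0.426, -0.905, -0.0], [-0.0, 0.0, -1.0]]
force: [-0.8, 0.9, 0.1]
opening: 0.3
clock: 3.07
tool_pos: [548.2, -177.2, 231.4]
tool_rot: [[0.991, 0.133, 0.0], [0.133, -0.991, -0.0], [0.0, 0.0, -1.0]]
force: [1.0, -0.1, -0.2]
opening: -0.2
[ 548.21189443 -177.18657802  231.427949  ] [[ 9.91131339e-01  1.32885796e-01  1.83930477e-04]
 [ 1.32885813e-01 -9.91131350e-01 -8.68729532e-05]
 [ 1.70755080e-04  1.10544257e-04 -9.99999979e-01]] 3.0667
{'vertical_fov': 58.70893313705017, 'cx': 320.46787797041264, 'cy': 241.4955324222964, 'camera_from_world': array([[ 9.91061696e-01,  1.33402854e-01,  6.26580024e-04,
        -5.20193170e+02],
       [ 1.26313474e-01, -9.39884264e-01,  3.17273505e-01,
        -2.75867519e+02],
       [ 4.29141038e-02, -3.14358473e-01, -9.48333871e-01,
         3.00822334e+02],
       [ 0.00000000e+00,  0.00000000e+00,  0.00000000e+00,
         1.00000000e+00]])}
prop4 [(0.94, [290.9, 48.4, 348.7, 113.2]), (0.92, [292.6, 109.8, 345.5, 167.6]), (0.9, [96.2, 139.5, 169.0, 201.9]), (0.83, [443.1, 157.9, 533.7, 233.7]), (0.65, [287.5, 0.0, 348.9, 46.4])]
keeper_pin [(0.91, [366.7, 46.6, 416.8, 141.0])]
stop_face [(0.68, [150.1, 3.2, 223.3, 78.6]), (0.62, [257.7, 0.0, 417.3, 290.7])]
```

View pics/w1.png

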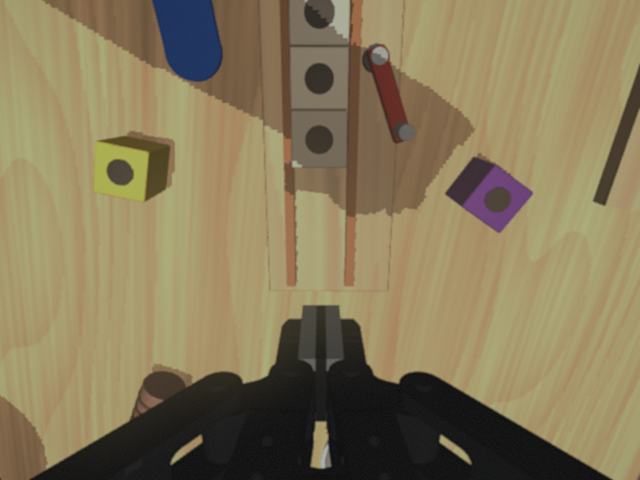

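The wrist view shows the rail almost vertical in the picture. Prop4's hole is at (319,139) with its rear top edge at v=167, the keeper pin is at (405,132) and the pivot at (378,54). The rail's end corners are at (269,290) and (388,290).

```bash
python3 - <<'E'
from h import *
z=np.load("w1.npz",allow_pickle=True);c=z["c"].item();d=z["d"]
R=lambda u,v,h:ray("wrist",(u,v),h,c)
for nm,u,v,h in [("h4",319,139,65),("h3",319,78,65),("h2",318.5,12,65),("rearL",292.5,166.5,65),("rearR",345.5,167,65),("pin",406,132,64),("piv",378,54,45),("railL",269.5,290,15),("railR",388,290,15),("lipLo",287.5,285,25),("lipRo",354,285,25)]:
    P=R(u,v,h); q=P[:2]-np.array([531.1,-65.8])
    print(nm,np.round(P,1), "rail",np.round([q@[.9917,.1288],q@[-.1288,.9917]],1), "depth",d[int(v),int(u)], )
# depth-derived heights
T=c["camera_from_world"];f=240/np.tan(np.radians(c["vertical_fov"]/2))
for u,v in [(305,150),(325,250),(280,250),(378,54),(405,132),(394,100),(120,400)]:
    k=d[v,u];p=np.array([(u-c["cx"])/f*k,(v-c["cy"])/f*k,k]);print(u,v,np.round(T[:3,:3].T@(p-T[:3,3]),1))
E
```

```text
h4 [ 540.2 -122.1   65. ] rail [  1.8 -57. ] depth 300.5994
h3 [534.9 -82.3  65. ] rail [  1.7 -16.8] depth 287.89523
h2 [529.3 -42.9  65. ] rail [ 1.2 23. ] depth 274.8492
rearL [ 523.9 -143.8   65. ] rail [-17.2 -76.4] depth 308.23917
rearR [ 561.7 -139.1   65. ] rail [ 20.9 -76.6] depth 308.77936
pin [ 600.3 -109.3   64. ] rail [ 63. -52.] depth 301.1521
piv [574.  -60.1  45. ] rail [43.3  0.1] depth 302.77948
railL [ 513.5 -266.9   15. ] rail [ -43.4 -197.2] depth 411.23697
railR [ 621.5 -252.4   15. ] rail [  65.7 -196.7] depth 410.56366
lipLo [ 529.6 -255.1   25. ] rail [ -25.9 -187.6] depth 380.97873
lipRo [ 588.3 -247.2   25. ] rail [  33.3 -187.3] depth 393.075
305 150 [ 531.4 -131.1   64. ]
325 250 [ 558.9 -222.2   12.7]
280 250 [ 519.  -226.9   14.6]
378 54 [574.1 -60.   43.8]
405 132 [ 599.7 -109.4   63.3]
394 100 [592.1 -88.9  38.1]
120 400 [ 3.688e+02 -4.214e+02  1.000e-01]
```

```bash
python3 -m crank '[{"slide":[0,0,0.5],"yaw":0},{"slide":[0,0,1.2],"yaw":0},{"slide":[0,0,2.0],"yaw":0},{"slide":[0,0,2.8],"yaw":0},{"slide":[0,0,3.6],"yaw":0},{"slide":[0,0,4.3],"yaw":0},{"slide":[0,0,4.8],"yaw":0},{"slide":[-0.02,0,5.0],"yaw":0}]'
python3 -m crank '[{"slide":[0,-0.1,0],"yaw":0},{"slide":[0,-0.2,0],"yaw":0},{"slide":[0,-0.3,0],"yaw":0},{"slide":[0,-0.4,0],"yaw":0},{"slide":[0,-0.45,0],"yaw":0},{"slide":[0,-0.5,0],"yaw":0},{"slide":[0,-0.5,0],"yaw":0},{"slide":[0,-0.5,0],"yaw":0}]'
python3 - <<'E'
from h import *
n="wrist"
p,d=manip.snapshot(n);cv2.imwrite(f"pics/w2.png",p[:,:,::-1]);print(manip.state()["tool_pos"])
E
```

```text
clock: 3.93
tool_pos: [544.6, -176.1, 26.9]
tool_rot: [[0.991, 0.132, -0.006], [0.132, -0.991, 0.003], [-0.006, -0.004, -1.0]]
force: [-0.8, -0.0, -0.3]
opening: -0.1
clock: 4.6
tool_pos: [545.1, -157.6, 31.8]
tool_rot: [[0.991, 0.132, 0.001], [0.132, -0.991, -0.0], [0.001, 0.001, -1.0]]
force: [-0.6, -0.7, 0.3]
opening: -0.1
[ 544.98606104 -157.68760212   31.59337857]
```

View pics/w2.png

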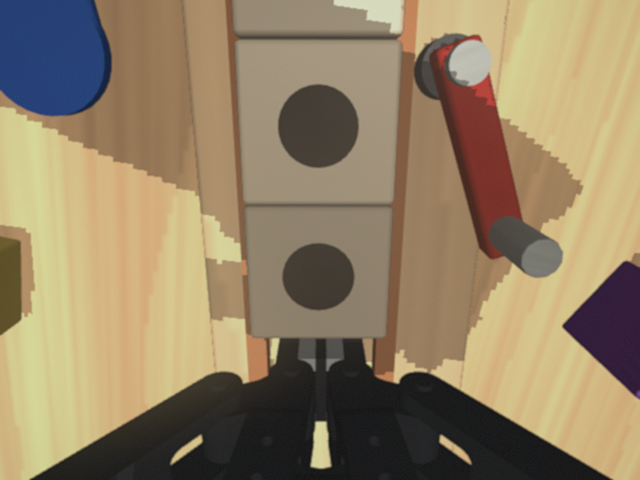

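Fingers sit centred behind prop4 (rear edge v≈338), with the keeper well clear at right. I'll push slowly from here.

```bash
python3 -m crank '[{"slide":[0,-0.05,0],"yaw":0},{"slide":[0,-0.12,0],"yaw":0},{"slide":[0,-0.2,0],"yaw":0},{"slide":[0,-0.28,0],"yaw":0},{"slide":[0,-0.36,0],"yaw":0},{"slide":[0,-0.44,0],"yaw":0},{"slide":[0,-0.52,0],"yaw":0},{"slide":[0,-0.6,0],"yaw":0}]'
python3 -m crank '[{"slide":[0,-0.08,0],"yaw":0},{"slide":[0,-0.16,0],"yaw":0},{"slide":[0,-0.24,0],"yaw":0},{"slide":[0,-0.32,0],"yaw":0},{"slide":[0,-0.4,0],"yaw":0},{"slide":[0,-0.48,0],"yaw":0},{"slide":[0,-0.56,0],"yaw":0},{"slide":[0,-0.64,0],"yaw":0}]'
python3 - <<'E'
from h import *
n="wrist"
p,d=manip.snapshot(n);cv2.imwrite(f"pics/w3.png",p[:,:,::-1]);print(manip.state()["tool_pos"])
E
```

```text
clock: 5.32
tool_pos: [541.7, -133.8, 31.4]
tool_rot: [[0.991, 0.132, 0.0], [0.132, -0.991, -0.001], [0.0, 0.001, -1.0]]
force: [1.1, -5.2, -0.8]
opening: 0.0
clock: 5.98
tool_pos: [538.3, -108.2, 31.4]
tool_rot: [[0.991, 0.132, 0.0], [0.132, -0.991, -0.0], [0.0, 0.0, -1.0]]
force: [0.5, -4.4, -0.5]
opening: -0.2
[ 538.12609244 -107.45599805   31.34293186]
```

View pics/w3.png

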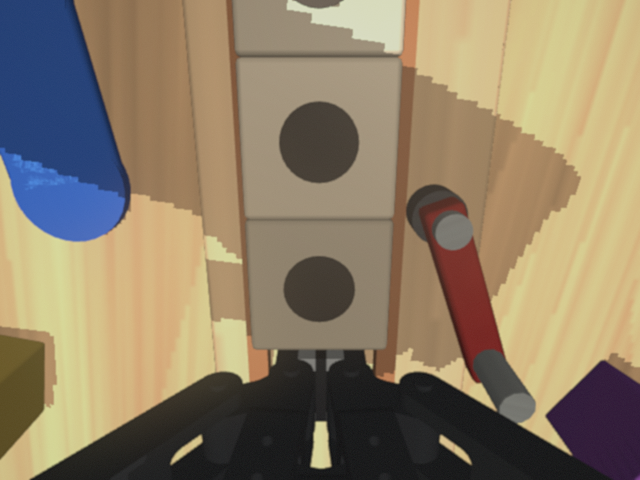

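```bash
python3 -m crank '[{"slide":[0,-0.08,0],"yaw":0},{"slide":[0,-0.16,0],"yaw":0},{"slide":[0,-0.24,0],"yaw":0},{"slide":[0,-0.32,0],"yaw":0},{"slide":[0,-0.4,0],"yaw":0},{"slide":[0,-0.48,0],"yaw":0},{"slide":[0,-0.56,0],"yaw":0},{"slide":[0,-0.64,0],"yaw":0}]'
python3 -m crank '[{"slide":[0,-0.05,0],"yaw":0},{"slide":[0,-0.1,0],"yaw":0},{"slide":[0,-0.15,0],"yaw":0},{"slide":[0,-0.2,0],"yaw":0},{"slide":[0,-0.25,0],"yaw":0},{"slide":[0,-0.3,0],"yaw":0},{"slide":[0,-0.3,0],"yaw":0},{"slide":[0,-0.3,0],"yaw":0}]'

```

```text
clock: 6.7
tool_pos: [534.9, -82.8, 31.3]
tool_rot: [[0.991, 0.132, -0.0], [0.132, -0.991, -0.0], [-0.0, 0.0, -1.0]]
force: [0.9, -4.8, -0.1]
opening: 0.0
clock: 7.37
tool_pos: [533.2, -70.6, 31.3]
tool_rot: [[0.991, 0.132, -0.0], [0.132, -0.991, 0.001], [0.0, -0.001, -1.0]]
force: [0.9, -2.8, 0.4]
opening: 0.2
```

```bash
python3 -m crank '[{"slide":[0,-0.02,0],"yaw":0},{"slide":[0,-0.04,0],"yaw":0},{"slide":[0,-0.06,0],"yaw":0},{"slide":[0,-0.08,0],"yaw":0},{"slide":[0,-0.1,0],"yaw":0},{"slide":[0,-0.1,0],"yaw":0},{"slide":[0,-0.1,0],"yaw":0},{"slide":[0,-0.1,0],"yaw":0}]'
python3 -m crank '[{"slide":[0,-0.01,0],"yaw":0},{"slide":[0,-0.02,0],"yaw":0},{"slide":[0,-0.03,0],"yaw":0},{"slide":[0,-0.04,0],"yaw":0},{"slide":[0,-0.05,0],"yaw":0},{"slide":[0,-0.05,0],"yaw":0},{"slide":[0,-0.05,0],"yaw":0},{"slide":[0,-0.05,0],"yaw":0}]'

```

```text
clock: 8.03
tool_pos: [532.8, -67.3, 31.3]
tool_rot: [[0.991, 0.132, 0.0], [0.132, -0.991, -0.0], [0.0, 0.0, -1.0]]
force: [0.4, -4.5, -0.3]
opening: -0.0
clock: 8.7
tool_pos: [532.7, -66.3, 31.3]
tool_rot: [[0.991, 0.131, 0.0], [0.131, -0.991, -0.002], [-0.0, 0.002, -1.0]]
force: [0.2, -6.5, -0.2]
opening: 0.1
```

```bash
python3 -m crank '[{"slide":[0,-0.01,0],"yaw":0},{"slide":[0,-0.02,0],"yaw":0},{"slide":[0,-0.03,0],"yaw":0},{"slide":[0,-0.04,0],"yaw":0},{"slide":[0,-0.05,0],"yaw":0},{"slide":[0,-0.05,0],"yaw":0},{"slide":[0,-0.05,0],"yaw":0},{"slide":[0,-0.05,0],"yaw":0}]'
python3 - <<'E'
from h import *
p,d=manip.snapshot("scene");a=p[:,:,::-1]
cv2.imwrite("pics/s2.png",cv2.resize(a[190:280,160:340],(800,400),interpolation=cv2.INTER_CUBIC))
E
```

```text
clock: 9.37
tool_pos: [532.7, -66.3, 31.5]
tool_rot: [[0.992, 0.13, 0.001], [0.13, -0.992, -0.006], [-0.0, 0.006, -1.0]]
force: [1.6, -11.0, -1.5]
opening: 0.0
```

View pics/s2.png

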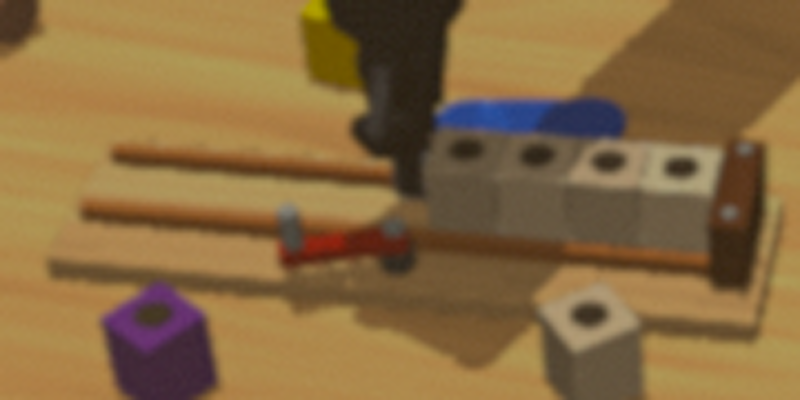

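Row is home: force rose to 11 N with no further motion, and the scene view shows all four props tight against the stop. Next I back off and go up and over to the outer side of the keeper pin.

```bash
python3 -m crank '[{"slide":[0,0.1,0],"yaw":0},{"slide":[0,0.35,0],"yaw":0},{"slide":[0,0.6,0],"yaw":0},{"slide":[0,0.6,0],"yaw":0},{"slide":[0,0.7,-0.5],"yaw":0},{"slide":[0,0.8,-1.1],"yaw":0},{"slide":[0,1.0,-1.6],"yaw":0},{"slide":[0,1.0,-1.6],"yaw":0}]'
python3 - <<'E'
from h import *
n="wrist"
s=manip.state();c=manip.calibration(n);p,d=manip.snapshot(n);cv2.imwrite(f"pics/w4.png",p[:,:,::-1]);np.savez("w4.npz",p=p,d=d,c=c)
O=np.array([532.8,-65.4]);rx=np.array([.991,.133]);ry=np.array([-.133,.991])
q=s["tool_pos"][:2]-O;print("tcp rail",q@rx,q@ry,s["tool_pos"],s["force"])
w=np.load("w1.npz",allow_pickle=True);cw=w["c"].item();dd=w["d"];pp=w["p"].astype(int)
f=240/np.tan(np.radians(cw["vertical_fov"]/2));T=cw["camera_from_world"]
m=(pp[:,:,2]>pp[:,:,1]+20)&(pp[:,:,0]>pp[:,:,1]+10);m[:,:440]=0
v,u=np.nonzero(m);k=dd[v,u];P=(np.c_[(u-cw["cx"])/f*k,(v-cw["cy"])/f*k,k]-T[:3,3])@T[:3,:3]
Q=(P[:,:2]-O);X=Q@rx;Y=Q@ry;t=(P[:,2]>46)&(P[:,2]<54)
print("purple top",X[t].min(),X[t].max(),Y[t].min(),Y[t].max(),t.sum())
E
```

```text
clock: 10.08
tool_pos: [540.8, -104.4, 100.3]
tool_rot: [[0.991, 0.131, 0.008], [0.131, -0.991, -0.002], [0.008, 0.003, -1.0]]
force: [0.5, -0.2, 0.9]
opening: 0.2
tcp rail 2.777583390306164 -39.724720375831915 [ 540.83782165 -104.40675085  100.34301054] [ 0.52678166 -0.16376443  0.86403129]
purple top 111.21967745720737 163.8143186434697 -129.96621585265717 -77.71160574189364 1975
```

View pics/w4.png

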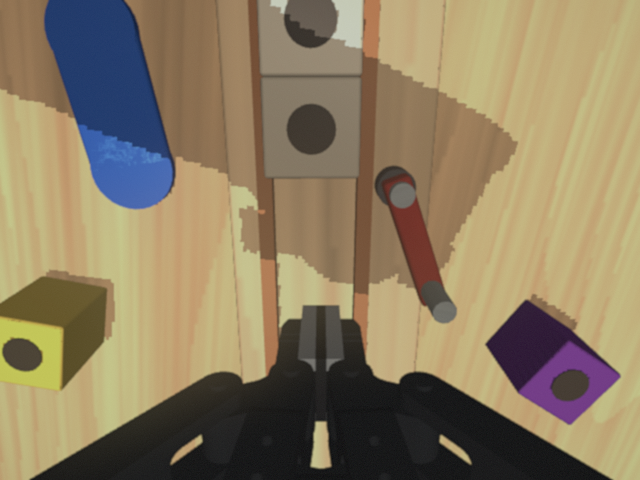

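The purple block starts at rail x=111, so the spot at rail (88,-54) is clear. I'll cross over the keeper at z≈95, then descend.

```bash
python3 -m crank '[{"slide":[0.4,0.1,0],"yaw":0},{"slide":[1.0,0.2,0],"yaw":0},{"slide":[1.6,0.3,0],"yaw":0},{"slide":[2.0,0.35,0],"yaw":0},{"slide":[2.15,0.35,0],"yaw":0},{"slide":[2.15,0.35,0],"yaw":0},{"slide":[2.15,0.35,0],"yaw":0},{"slide":[2.15,0.35,0],"yaw":0}]'
python3 -m crank '[{"slide":[0,0,0.2],"yaw":0},{"slide":[0,0,0.5],"yaw":0},{"slide":[0,0,0.8],"yaw":0},{"slide":[0,0,1.0],"yaw":0},{"slide":[0,0,1.15],"yaw":0},{"slide":[0,0,1.2],"yaw":0},{"slide":[0,0,1.2],"yaw":0},{"slide":[0,0,1.2],"yaw":0}]'
python3 - <<'E'
from h import *
n="wrist"
s=manip.state();p,d=manip.snapshot(n);cv2.imwrite(f"pics/w5.png",p[:,:,::-1])
O=np.array([532.8,-65.4]);rx=np.array([.991,.133]);ry=np.array([-.133,.991])
q=s["tool_pos"][:2]-O;print("tcp rail",q@rx,q@ry,s["tool_pos"],s["force"])
E
```

```text
clock: 10.8
tool_pos: [623.3, -105.0, 94.6]
tool_rot: [[0.991, 0.132, -0.002], [0.132, -0.991, 0.001], [-0.002, -0.001, -1.0]]
force: [0.5, -0.1, 1.0]
opening: 0.3
clock: 11.47
tool_pos: [624.7, -105.5, 47.4]
tool_rot: [[0.991, 0.132, 0.0], [0.132, -0.991, -0.0], [0.0, 0.0, -1.0]]
force: [0.4, -0.6, 1.1]
opening: 0.0
tcp rail 85.76440513521979 -51.93008206249695 [ 624.72036809 -105.46526045   47.35764313] [ 0.39016621 -0.56387327  1.14052646]
```

View pics/w5.png

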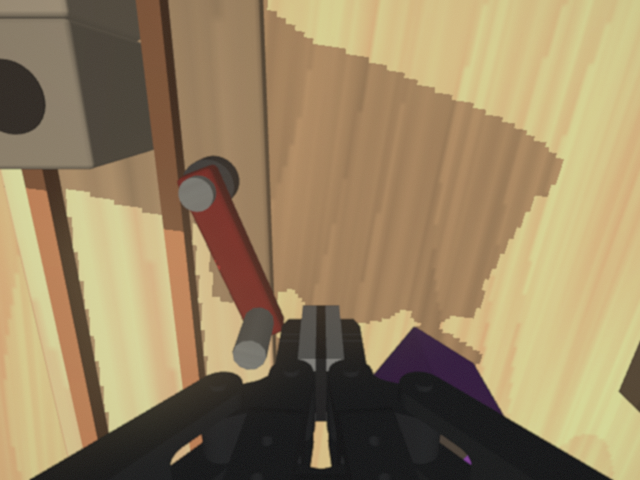

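```bash
python3 -m crank '[{"slide":[-0.08,0.02,0],"yaw":0},{"slide":[-0.17,0.05,0],"yaw":0},{"slide":[-0.3,0.09,0],"yaw":0},{"slide":[-0.42,0.12,0],"yaw":0},{"slide":[-0.54,0.15,0],"yaw":0},{"slide":[-0.65,0.18,0],"yaw":0},{"slide":[-0.75,0.18,0],"yaw":0},{"slide":[-0.85,0.18,0],"yaw":0}]'
python3 - <<'E'
from h import *
n="wrist"
s=manip.state();p,d=manip.snapshot(n);cv2.imwrite(f"pics/w6.png",p[:,:,::-1])
O=np.array([532.8,-65.4]);rx=np.array([.991,.133]);ry=np.array([-.133,.991])
q=s["tool_pos"][:2]-O;print("tcp rail",q@rx,q@ry,s["tool_pos"],s["force"])
E
```

```text
clock: 12.18
tool_pos: [591.4, -117.1, 47.4]
tool_rot: [[0.991, 0.131, 0.0], [0.131, -0.991, 0.0], [0.0, -0.0, -1.0]]
force: [0.6, 1.0, 0.4]
opening: 0.2
tcp rail 51.1542933316794 -59.06303019020961 [ 591.36275714 -117.13984207   47.41761471] [0.61818744 1.01800331 0.38093313]
```

View pics/w6.png

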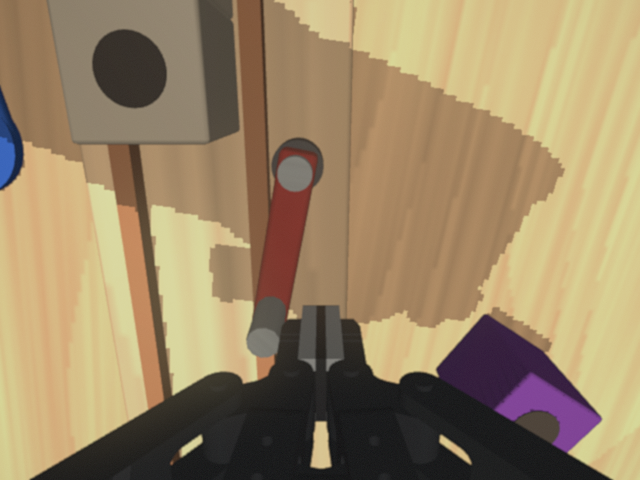

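The pin moves ahead of the fingers, and the arm is now slightly past straight. Continuing along the arc.

```bash
python3 -m crank '[{"slide":[-0.15,-0.02,0],"yaw":0},{"slide":[-0.28,-0.06,0],"yaw":0},{"slide":[-0.4,-0.1,0],"yaw":0},{"slide":[-0.52,-0.15,0],"yaw":0},{"slide":[-0.64,-0.22,0],"yaw":0},{"slide":[-0.76,-0.31,0],"yaw":0},{"slide":[-0.87,-0.42,0],"yaw":0},{"slide":[-0.96,-0.53,0],"yaw":0}]'
python3 - <<'E'
from h import *
n="wrist"
s=manip.state();p,d=manip.snapshot(n);cv2.imwrite(f"pics/w7.png",p[:,:,::-1])
O=np.array([532.8,-65.4]);rx=np.array([.991,.133]);ry=np.array([-.133,.991])
q=s["tool_pos"][:2]-O;print("tcp rail",q@rx,q@ry,s["tool_pos"],s["force"])
E
```

```text
clock: 12.9
tool_pos: [550.8, -100.4, 47.3]
tool_rot: [[0.991, 0.132, 0.001], [0.132, -0.991, 0.001], [0.001, -0.001, -1.0]]
force: [3.5, 1.6, -0.8]
opening: -0.1
tcp rail 13.227567975133278 -37.09954449262996 [ 550.84691007 -100.41443537   47.30458735] [ 3.51102515  1.63908767 -0.79593677]
```

View pics/w7.png

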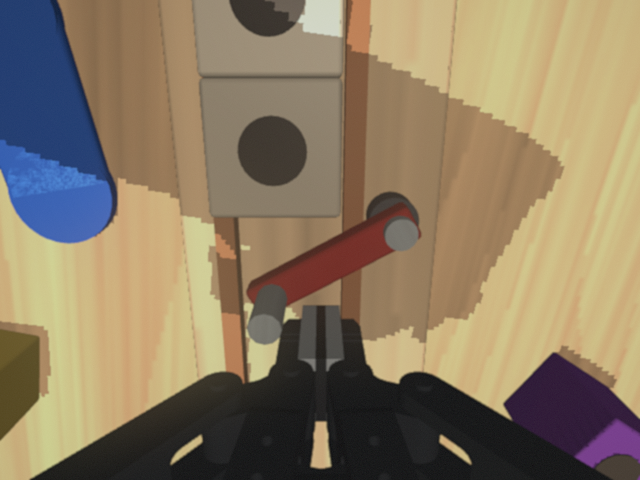

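Arm is at about 60°. I'll move round behind the pin and push the rest of the way toward +y.

```bash
python3 -m crank '[{"slide":[0.1,0.05,0],"yaw":0},{"slide":[0.1,0.3,0],"yaw":0},{"slide":[0.1,0.5,0],"yaw":0},{"slide":[0.1,0.5,0],"yaw":0},{"slide":[-0.2,0.5,0],"yaw":0},{"slide":[-0.45,0.5,0],"yaw":0},{"slide":[-0.55,0.5,0],"yaw":0},{"slide":[-0.55,0.5,0],"yaw":0}]'
python3 - <<'E'
from h import *
n="wrist"
s=manip.state();p,d=manip.snapshot(n);cv2.imwrite(f"pics/w8.png",p[:,:,::-1])
O=np.array([532.8,-65.4]);rx=np.array([.991,.133]);ry=np.array([-.133,.991])
q=s["tool_pos"][:2]-O;print("tcp rail",q@rx,q@ry,s["tool_pos"],s["force"])
E
```

```text
clock: 13.62
tool_pos: [531.0, -124.4, 47.1]
tool_rot: [[0.991, 0.13, -0.001], [0.13, -0.991, 0.0], [-0.001, -0.0, -1.0]]
force: [-0.7, 0.1, -0.1]
opening: -0.0
tcp rail -9.63718568230084 -58.19367386290212 [ 530.98889106 -124.3652385    47.08525009] [-0.65788223  0.07298061 -0.07235507]
```

View pics/w8.png

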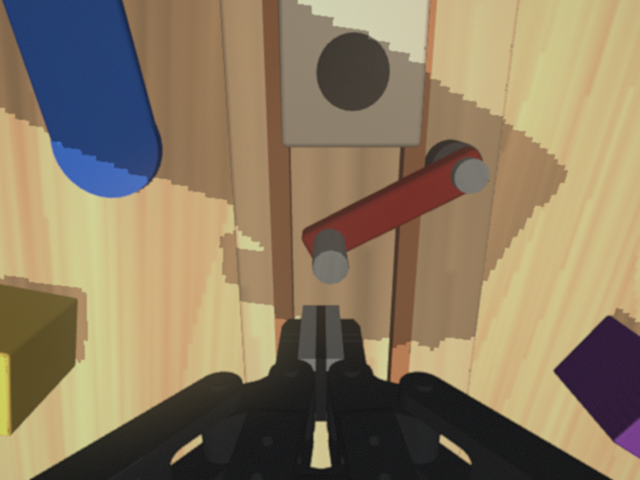

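```bash
python3 -m crank '[{"slide":[0,-0.1,0],"yaw":0},{"slide":[0,-0.22,0],"yaw":0},{"slide":[0,-0.34,0],"yaw":0},{"slide":[0,-0.46,0],"yaw":0},{"slide":[0,-0.58,0],"yaw":0},{"slide":[0,-0.7,0],"yaw":0},{"slide":[-0.02,-0.8,0],"yaw":0},{"slide":[-0.02,-0.85,0],"yaw":0}]'
python3 -m crank '[{"slide":[0,-0.02,0],"yaw":0},{"slide":[0,-0.04,0],"yaw":0},{"slide":[0,-0.06,0],"yaw":0},{"slide":[0,-0.08,0],"yaw":0},{"slide":[0,-0.1,0],"yaw":0},{"slide":[0,-0.12,0],"yaw":0},{"slide":[0,-0.12,0],"yaw":0},{"slide":[0,-0.12,0],"yaw":0}]'
python3 - <<'E'
from h import *
n="wrist"
s=manip.state();p,d=manip.snapshot(n);cv2.imwrite(f"pics/w9.png",p[:,:,::-1])
O=np.array([532.8,-65.4]);rx=np.array([.991,.133]);ry=np.array([-.133,.991])
q=s["tool_pos"][:2]-O;print("tcp rail",q@rx,q@ry,s["tool_pos"],s["force"])
E
```

```text
clock: 14.33
tool_pos: [526.4, -89.3, 47.3]
tool_rot: [[0.991, 0.132, -0.0], [0.132, -0.991, 0.001], [-0.0, -0.001, -1.0]]
force: [-0.2, -1.2, -0.8]
opening: -0.0
clock: 15.0
tool_pos: [526.0, -85.3, 47.3]
tool_rot: [[0.991, 0.132, 0.0], [0.132, -0.991, 0.0], [0.0, -0.0, -1.0]]
force: [0.2, 0.0, 0.6]
opening: -0.2
tcp rail -9.340101560445307 -18.849662673198324 [526.04941185 -85.32683239  47.32216093] [0.18189777 0.00342013 0.62011895]
```

View pics/w9.png

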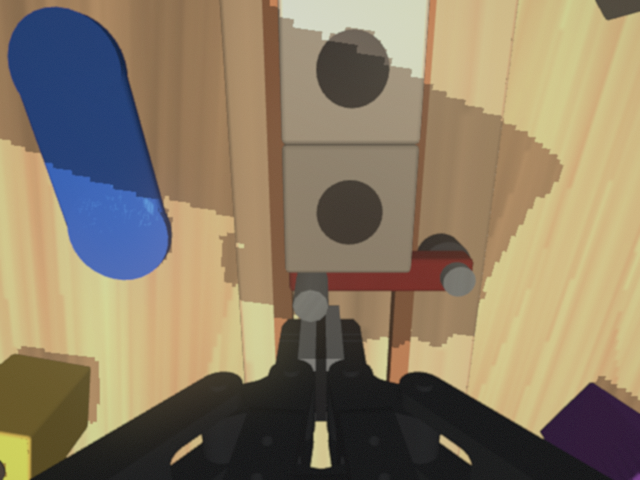

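Arm looks nearly square. I'll press on gently until the force shows the hard stop.

```bash
python3 -m crank '[{"slide":[0,-0.01,0],"yaw":0},{"slide":[0,-0.02,0],"yaw":0},{"slide":[0,-0.03,0],"yaw":0},{"slide":[0,-0.04,0],"yaw":0},{"slide":[0,-0.05,0],"yaw":0},{"slide":[0,-0.06,0],"yaw":0},{"slide":[0,-0.06,0],"yaw":0},{"slide":[0,-0.06,0],"yaw":0}]'
```

```text
clock: 15.72
tool_pos: [526.0, -85.0, 47.5]
tool_rot: [[0.991, 0.131, 0.001], [0.131, -0.991, -0.004], [0.0, 0.004, -1.0]]
force: [0.8, -6.1, -1.7]
opening: 0.2
```

```bash
python3 -m crank '[{"slide":[0,0.1,0],"yaw":0},{"slide":[0,0.3,0],"yaw":0},{"slide":[0,0.6,0],"yaw":0},{"slide":[0,0.8,-0.1],"yaw":0},{"slide":[0,1.0,-0.6],"yaw":0},{"slide":[0,1.1,-1.2],"yaw":0},{"slide":[0,1.2,-1.8],"yaw":0},{"slide":[0,1.2,-2.2],"yaw":0}]'
python3 -m crank '[{"slide":[0,0.2,-0.4],"yaw":0},{"slide":[0,0.4,-0.8],"yaw":0},{"slide":[0,0.6,-1.2],"yaw":0},{"slide":[0,0.7,-1.6],"yaw":0},{"slide":[0,0.7,-1.8],"yaw":0},{"slide":[0,0.7,-1.8],"yaw":0},{"slide":[0,0.7,-1.8],"yaw":0},{"slide":[0,0.7,-1.8],"yaw":0}]'
python3 - <<'E'
from h import *
n="wrist"
s=manip.state();c=manip.calibration(n);p,d=manip.snapshot(n);cv2.imwrite(f"pics/w10.png",p[:,:,::-1]);np.savez("w10.npz",p=p,d=d,c=c)
p,d=manip.snapshot("scene");a=p[:,:,::-1]
cv2.imwrite("pics/s3.png",cv2.resize(a[190:280,160:340],(800,400),interpolation=cv2.INTER_CUBIC))
print(s["tool_pos"],s["force"])
E
```

```text
clock: 16.38
tool_pos: [533.0, -132.4, 138.1]
tool_rot: [[0.991, 0.13, 0.003], [0.13, -0.991, -0.001], [0.003, 0.001, -1.0]]
force: [1.0, -0.2, 1.0]
opening: 0.1
clock: 17.05
tool_pos: [535.2, -158.1, 206.2]
tool_rot: [[0.991, 0.132, -0.002], [0.132, -0.991, 0.001], [-0.002, -0.001, -1.0]]
force: [-0.6, -0.1, 0.8]
opening: 0.4
[ 535.15490179 -158.0783073   206.15388149] [-0.61805664 -0.14860313  0.7913051 ]
```

View pics/w10.png

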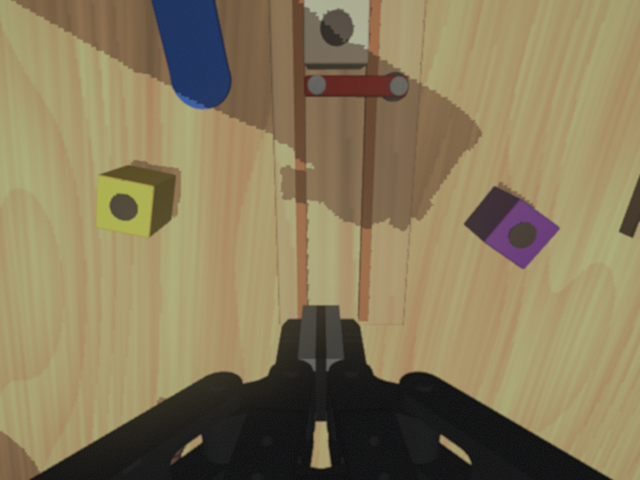

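View pics/s3.png

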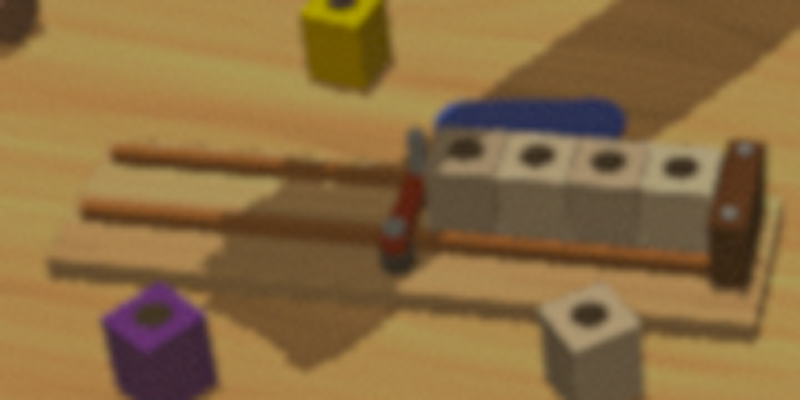

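```bash
python3 - <<'E'
from h import *
w=np.load("w10.npz",allow_pickle=True);c=w["c"].item()
O=np.array([532.8,-65.4]);rx=np.array([.991,.133]);ry=np.array([-.133,.991])
for nm,u,v,z in [("h4",336.5,27,65),("pin",317,85,64),("piv",398,86,44)]:
    P=ray("wrist",(u,v),z,c);q=P[:2]-O;print(nm,P.round(1),(q@rx).round(1),(q@ry).round(1))
sc=lambda u,v:(u*.225+160,v*.225+190)
for nm,u,v,z in [("h4",466,148,65),("h3",538,155,65),("h2",609,161,65),("h1",681,167,65),("sA",730,212,60),("sB",744,149,60)]:
    P=ray("scene",sc(u,v),z);q=P[:2]-O;print(nm,P.round(1),(q@rx).round(1),(q@ry).round(1))
s=manip.state();print(s["clock"],s["joint_vel"].round(2) if hasattr(s["joint_vel"],"round") else s["joint_vel"])
E
```

```text
h4 [528.6 -34.4  65. ] -0.1 31.3
pin [521.2 -68.3  64. ] -11.9 -1.3
piv [574.8 -61.1  44. ] 42.2 -1.3
h4 [529.3 -34.8  65. ] 0.6 30.8
h3 [524.8   5.6  65. ] 1.5 71.4
h2 [519.6  44.9  65. ] 1.6 111.0
h1 [514.4  84.3  65. ] 1.7 150.8
sA [538.5 119.   60. ] 30.1 181.9
sB [484.1 111.2  60. ] -24.8 181.5
17.15 [ 0.11  0.01  0.05  0.03 -0.01 -0.04]
```

Props measure at rail y = 150.8, 111.0, 71.4 and 30.8 mm, against 150, 110, 70 and 30 expected. The pin and pivot are level at y = -1.3, so the keeper is square, and I'm handing in.

```bash
python3 -c "
from workcell import manip
print(manip.finish_job())"
```

```text
the job is handed in; nothing more can be done
None
```

The row of four props is closed up against the end stop and the red keeper lies square across the channel behind it. I handed the job in at about 17 s of the 48 s allowed; the hand-in reports no verdict.

- **Row:** I pushed only on prop4, with the gripper shut and at slow speed. At the stop the force rose to 11 N with no further motion. The scene camera puts the prop centres at rail y ≈ 150.8, 111.0, 71.4 and 30.8 mm, where 150, 110, 70 and 30 are right. All four were standing, with no visible gaps.
- **Keeper:** I pushed its pin round in two stages, until it met its hard stop at about 6 N. Afterwards the pin and pivot measured at the same rail y (-1.3 mm each), so the arm is square, about 1.57 rad.
- **Clear of the scene:** The gripper ended about 206 mm above the table, touching nothing. The bystanders I could see in the last pictures (spare prop, rib) stood where they had been; I did not measure them, and the rest were out of those pictures.

No check failed. The only disagreement was 2–3 mm between the first camera estimates of the rail's position, so I relied on contact force for both end positions.

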